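Hang the lamp back plate on the stand

TASK

Take the hexagonal brass lamp back plate out of the rack and hang it by its eye on the hook of the stand, with its raised, stepped face pointing outward (away from the post that carries the hook), and let go of it so that it hangs freely. Then swing the stand's raised keeper arm all the way down in front of the hook, so that the plate cannot come off. Leave the rectangular plate, jar, can and wrench where they are.

Things in the scene. Friction and masses are not known exactly. Their poses are not given: they have to be found in the camera images.
- hex_plate: Brass hexagonal lamp back plate, 6 mm thick, 180 mm tall with its lug, 0.32 kg, upright in a rack slot (may lean 0.05 rad). Origin: middle of its underside, mid-thickness; z up to the lug, y along its width. Raised stepped face to -x (out to x=-22 mm, within 36 mm of y=0, z=50 mm); flat back to +x. Hexagon: flat bottom z=0 to flat top z=100 mm, 115 mm wide at z=50 mm.
- eye (a point): Centre of the eye: a hole through the hex plate's lug, 24 mm wide (y), 32 mm tall, at plate z=104 to 136 mm (centre 120), mid-thickness. Axes as the plate.
- lug_top (a point): Middle of the lug's top edge, plate z=180 mm. The lug is 46 mm wide (y) and 6 mm thick (x); its head, from this edge 44 mm down to the eye, is solid: pinch it across its thickness from above, fingertips no more than 35 mm below the edge so that they clear the hook. Axes as the plate.
- square_plate: Rectangular brass plate without lug, 108 mm wide, 120 mm tall, 6 mm thick, 0.35 kg, standing in the rack's other slot. Bystander. Origin: middle of its underside, z up, raised panel to -x.
- rack: Fixed grey-painted rack, 170 (x) by 150 (y) mm, 55 mm high, with two slots along its y axis at x=-45 and x=+45 mm, each 8 mm wide and 40 mm deep, slot floors 15 mm above the table. A plate must be lifted straight up more than 45 mm to come free. Origin: centre of its underside.
- stand: Fixed stand: plywood base (16 mm thick, x=-85 to 45 mm, 290 mm wide) with a steel post, 36 mm wide, whose front face is the plane x=0 and whose top is at z=173 mm. Origin on the table under the middle of that face; z up, -x outward, the way the hook points. A second post at y=119 to 137 mm, x=-56 to -44 mm, 180 mm high, carries the keeper arm.
- hook_root (a point): Where the hook's axis leaves the post (stand frame 0, 0, 165 mm); axes as the stand. The hook is a level steel bar of 8 mm diameter. A plate hung on it has the underside of its lug's head on the bar: eye centre about 153 mm and plate underside about 33 mm above the table.
- hook_tip (a point): Outer end of the hook, stand frame x=-48, y=0, z=165 mm (height of the bar's axis); axes as the stand. Here the bar is turned up: the top of the tip is 16 mm above this point, its foremost surface 4 mm further out.
- keeper (a joint): Angle of the keeper arm (rad): 0 = fully down against its stop, level across the front of the hook; 1.4 to 1.7 at the start = raised nearly upright; 1.75 = upper stop. A stiff hinge (about 0.14 N m) holds it where it is left; 1 to 2 N near its end moves it.
- keeper_hinge (a point): Hinge of the keeper arm, stand frame x=-64, y=128, z=165 mm; hinge axis = stand's x axis. The arm is a straight steel bar, 10 mm (x) by 12 mm section, 177 mm long from here, swinging in the plane x=-64 mm. At angle q it points from the hinge along (y, z) = (-cos q, sin q) of the stand.
- keeper_end (a point): Near the outer end of the keeper arm, on its centre line, 175 mm from the hinge; a 20 mm disc marks it.
- jar: Glass jar with steel lid, 72 mm diameter, 105 mm high. Bystander. Origin: centre of its underside.
- spray_can: Spray can, 58 mm diameter, 160 mm high. Bystander. Origin: centre of its underside.
- wrench: Steel wrench, 150 mm long, lying flat on the table. Bystander. Origin: near its middle, on its underside.
Not all that is in view belongs to the job. What is meant by the hex_plate is not pink or red, and is the smaller of those in its own colour.

How it is judged:
By the outcome, as a careful person would: the job done as asked, in the order asked, and still so for the second after the job is handed in, with the robot touching nothing.
It also fails if it takes over 69 s, if anything falls off the work surface, if the arm or the gripper's body presses on something with over 40 N, if the wrist force passes 120 N, or if a joint passes its speed limit or range.

ROBOT

A 7-joint arm with a two-finger parallel gripper is mounted at the origin on the work surface. World frame = base frame: x ahead of the robot, y to its left, z up, the work surface at z = 0. Lengths are in m, angles in rad, forces in N, time in s.
With the tool pointing down it reaches from about 0.4 to 0.85 m from the base axis. Payload 4.5 kg.
Tool frame: the origin (TCP) lies on the centre line of the jaws, within the pads' length; the fingertips stand 14 mm ahead of it and the grasp point (between the pads) lies 5 mm behind it (bot.tip_reach is the distance from the TCP to the fingertips, in m); z points along the fingers, x is the direction in which the jaws open and shut, and the axes are right-handed (so a half turn about z gives the same grasp; the last joint's range is limited). The gripper opens to 88 mm and grips with 3 to 60 N. Pads are 18 mm wide; open, the fingers measure 123 mm over their backs; the gripper's body (75 mm by 187 mm) begins 45 mm behind the grasp point.
Start: joints at [1.212, 0.689, -0.195, 1.565, 0.157, 0.902, -0.215], TCP at [0.239, -0.577, 0.216] pointing down, gripper open.
Joint ranges: [-3.01, 3.01], [-0.46, 2.08], [-1.47, 1.51], [0.13, 2.56], [-1, 4.14], [0.04, 2.09], [-2.66, 2.66]. Speed limits (rad/s): [2.57, 2.57, 3.14, 3.14, 3.14, 3.14, 3.14].

INTERFACE

Orientations are given as a 3x3 rotation matrix whose columns are the frame's x, y, z axes.
In Python, from bench import read_state, snapshot, hand_in, bot gives the robot as it stands. The module is installed in compiled form; this text tells all that it offers.
- The arm moves only by the tool carry_out, never from a script. Its argument "moves" is a list of rows, each a list of 7 numbers: the closure, from 0 (fully open) to 1 (shut), then the shift along the tool's x, y, z in m, then the turn, a rotation vector about the tool's x, y, z in rad. In form: [[jaw, x, y, z, rx, ry, rz], ...]. A call has 1 to 20 rows; each row is the pose to reach, as a shift and turn from the pose measured when the call began, along the tool's axes at that moment; what a row does not reach only later rows make up. A row lasts 1/8 s, in which the tool goes at most 62.5 mm and 10.7 degrees, less where a joint would pass 70% of its speed; a pose out of reach is approached as far as the arm can. A call with a gripper value outside its range is refused whole. The fingers move at their own pace and stop on an object; "force" is the grip in N (left out, the last holds). Time passes only in rows, so rows that repeat a pose let the fingers close. It gives the time, the measured TCP pose, the force and the opening at its end, in the units of the state.
- read_state(): the state, without advancing time (a new reading comes with each control period).
- snapshot(name): name is "side" or "top" or "wrist"; returns a dict with "img" (420x560x3 uint8, red, green, blue), "range_z" (420x560 float32, m along the optical axis (not along the pixel's ray), 0 where there is no reading), "fov_y" (degrees; the focal length in pixels is half the picture's height over the tangent of half this angle, whatever the lens; pixels are square), "cx", "cy" (the principal point, pixels), "dist_coeffs" ([k1, k2, p1, p2, k3] as OpenCV has them; the pictures are not rectified), "origin" and "attitude" of the camera in the world; the wrist camera has in their place "tool_from_camera" (4x4, takes a point from camera to tool coordinates, whose origin is the TCP and whose axes are the tool frame's). Camera axes: x right, y up, looking along -z (the intrinsics and any distortion apply to the point x, -y, -z); pixel columns grow to the right and rows downward; lengths in m; the calibration is good to about 2 mm. A picture is of the moment at which its call begins: read the wrist's pose just before it.
- hand_in(): hands the job in, once; it reports no verdict.
The state is a dict: "time": time; "joint_pos": joint angles; "joint_velocities": joint speeds; "joint_torque": joint torques, N m; "tool_pos": TCP position; "tool_rot": TCP orientation; "force": force on the tool from outside, world axes, zero at the start; "moment": the same for the moment, N m; "opening": finger opening in m.
Only numpy, scipy, OpenCV 4.12 (cv2) and the standard library are available. Lean on these libraries where they do the work, as an engineer would, in place of code of your own. Each camera call takes 0.05 s, during which the arm holds its last target. There are 200 camera calls.

## Working session

There is one attempt and no reset: what is moved stays moved. The work goes in short steps, Python scripts to look and compute and a tool call to move; the robot and the scene stay as the last step left them, time stands still between calls to the robot, and variables do not carry over. Pictures are saved under pics/ and viewed, about 8 in all and at most 12, crops included, and the job is handed in when it is done.

Besides the shell and the picture viewer there is one more tool, called after "Emit:" by a JSON object that holds its "name" and its "arguments". carry_out: Moves the arm, as the interface text tells. Its arguments: {"type":"object","properties":{"moves":{"type":"array","items":{"type":"array","items":{"type":"number"}}},"force":{"type":"number"}},"required":["moves"]}

```bash
ls; mkdir -p pics; cat > h.py <<'E'
import numpy as np, cv2
from bench import read_state, snapshot, bot
def cam(s):
    f=s['img'].shape[0]/2/np.tan(np.radians(s['fov_y'])/2)
    return np.array([[f,0,s['cx']],[0,f,s['cy']],[0,0,1.]]),np.array(s['dist_coeffs'],float)
def pose(s,st=None):
    if 'origin' in s: return np.array(s['attitude']).reshape(3,3),np.array(s['origin'])
    T=np.array(s['tool_from_camera']); R=np.array(st['tool_rot']).reshape(3,3)
    return R@T[:3,:3],R@T[:3,3]+np.array(st['tool_pos'])
def rays(s,uv,st=None):
    K,d=cam(s);R,o=pose(s,st)
    n=cv2.undistortPoints(np.array(uv,float).reshape(-1,1,2),K,d)[:,0]
    return o,np.c_[n[:,0],-n[:,1],-np.ones(len(n))]@R.T
def pts(s,uv,st=None):
    o,r=rays(s,uv,st);uv=np.array(uv,int).reshape(-1,2)
    return o+r*s['range_z'][uv[:,1],uv[:,0]][:,None]
def cloud(s,st=None):
    v,u=np.nonzero(s['range_z']>0);uv=np.c_[u,v];return uv,pts(s,uv,st)
def proj(s,P,st=None):
    K,d=cam(s);R,o=pose(s,st);q=(np.array(P).reshape(-1,3)-o)@R
    return cv2.projectPoints((q*[1,-1,-1]),np.zeros(3),np.zeros(3),K,d)[0][:,0]
def save(n,im,sc=1): cv2.imwrite('pics/'+n,cv2.resize(im[:,:,::-1],None,fx=sc,fy=sc))
E
python3 - <<'E'
from h import *
import pickle
S={n:snapshot(n) for n in('side','top','wrist')}
st=read_state();pickle.dump((S,st),open('s0.pkl','wb'))
for n in S: print(n,S[n]['fov_y'],S[n].get('origin'),S[n].get('attitude'),S[n]['dist_coeffs'])
print(S['wrist']['tool_from_camera'],st)
save('side0.png',S['side']['img'],1.4);save('top0.png',S['top']['img'],1.4)
E
```

```text
pics
side 49.7978501977788 [0.25954997 1.09097233 0.85693886] [[-0.99151081  0.08711488 -0.0965262 ]
 [-0.12783592 -0.51749414  0.8460838 ]
 [ 0.02375474  0.85124075  0.52423744]] [0.05180886 0.         0.         0.         0.        ]
top 56.57245725499759 [ 0.33546307 -0.07170686  1.29219548] [[ 0.02276885  0.99749586 -0.06695961]
 [-0.99973728  0.0225411  -0.004155  ]
 [-0.00263525  0.06703662  0.99774704]] [-0.04010484  0.          0.          0.          0.        ]
wrist 59.84411716879737 None None [-0.09974965  0.          0.          0.          0.        ]
[[ 9.99999813e-01 -6.12182556e-04 -5.83595648e-06 -5.24534574e-04]
 [-5.82457733e-04 -9.48422274e-01 -3.17009227e-01 -8.25573836e-02]
 [ 1.88532568e-04  3.17009171e-01 -9.48422453e-01 -1.68686630e-01]
 [ 0.00000000e+00  0.00000000e+00  0.00000000e+00  1.00000000e+00]] {'time': 0.15, 'joint_pos': array([ 1.21181912,  0.68978369, -0.19453897,  1.56604686,  0.15728891,
        0.90248741, -0.21509007]), 'joint_velocities': array([-0.00124484, -0.00347316, -0.00013813, -0.00261778, -0.0008225 ,
       -0.00026582, -0.00022077]), 'joint_torque': array([-1.60369742e-03, -5.27866602e+01, -1.26887474e+00, -1.53588206e+01,
       -5.25662955e-02,  3.89388690e-03,  1.16808942e-04]), 'tool_pos': array([ 0.23901433, -0.57697271,  0.21561487]), 'tool_rot': array([[ 3.82820043e-01, -9.23822750e-01, -5.84307502e-04],
       [-9.23821971e-01, -3.82820481e-01,  1.20256403e-03],
       [-1.33464089e-03,  7.94304932e-05, -9.99999106e-01]]), 'force': array([ 0.52729586, -0.29426609, -0.28410548]), 'moment': array([-0.01961188, -0.00279813, -0.01735717]), 'opening': 0.08791281028675448}
```

View pics/side0.png

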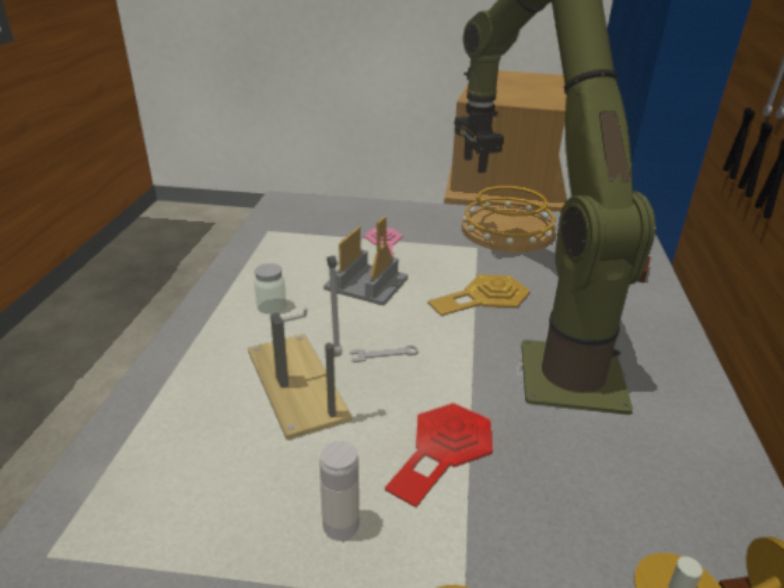

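View pics/top0.png

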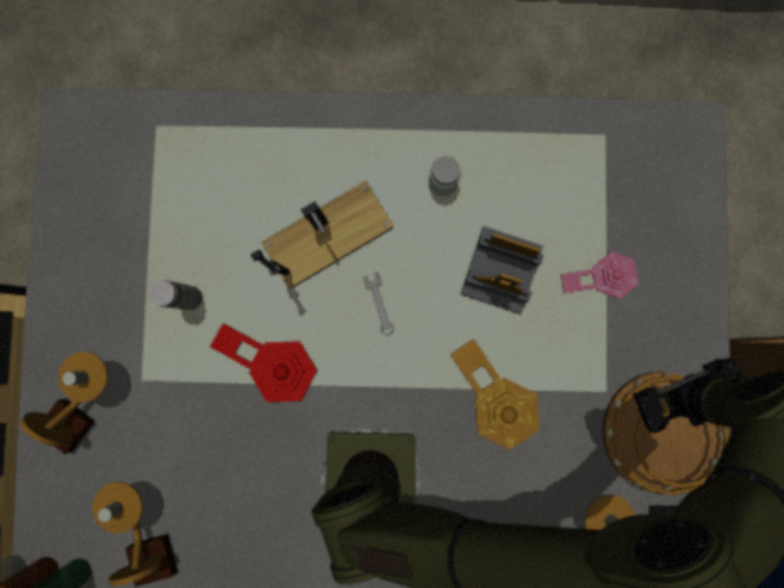

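The red (265,365), yellow (505,410) and pink (615,275) hexagons in the top view lie flat. The brass piece at (500,282) stands in the rack's near slot and has a lug, so it should be the hex plate; the rectangle is behind it at (512,247). Next I'll measure from the clouds and check it in a close crop.

```bash
python3 - <<'E'
from h import *
import pickle
S,st=pickle.load(open('s0.pkl','rb'))
def box(P,z0,z1,lo,hi):
    return (P[:,2]>z0)&(P[:,2]<z1)&(P[:,0]>lo[0])&(P[:,0]<hi[0])&(P[:,1]>lo[1])&(P[:,1]<hi[1])
t=S['top'];uv,P=cloud(t);c=t['img'][uv[:,1],uv[:,0]].astype(int)
s=S['side'];uv2,P2=cloud(s);c2=s['img'][uv2[:,1],uv2[:,0]].astype(int)
print('corners',pts(t,np.array([[483,226],[543,238],[520,313],[461,296],[368,182],[393,225],[290,285],[263,240]])/1.4).round(3).tolist())
for nm,PP,cc in(('top',P,c),('side',P2,c2)):
  m=box(PP,.0605,.4,(.3,-.45),(.65,-.12))&(cc[:,0]>cc[:,2]+40); Q=PP[m]
  print(nm,len(Q))
  lab=cv2.kmeans(Q[:,:2].astype(np.float32),2,None,(3,50,1e-4),5,0)[1][:,0]
  for k in(0,1):
    q=Q[lab==k];print(q.mean(0).round(3),q.min(0).round(3),q.max(0).round(3))
    (a,b),_,(e,f)=np.linalg.svd(np.c_[q[:,:2]-q[:,:2].mean(0)],full_matrices=False)[0][:2,:2],0,np.linalg.svd(q[:,:2]-q[:,:2].mean(0))[2] if len(q)<3000 else (0,0)
    print('dir',e, 'hi',q[q[:,2]>.13].mean(0) if (q[:,2]>.13).any() else '')
  m=box(PP,.04,.06,(.3,-.45),(.65,-.12))&(abs(cc[:,0]-cc[:,2])<25);print('rack',len(PP[m]),cv2.minAreaRect(PP[m][:,:2].astype(np.float32)))
  m=box(PP,.008,.03,(.4,-.1),(.75,.35))&(cc[:,0]>cc[:,2]+40);print('base',m.sum(),cv2.minAreaRect(PP[m][:,:2].astype(np.float32)),cv2.boxPoints(cv2.minAreaRect(PP[m][:,:2].astype(np.float32))).tolist())
  m=box(PP,.1,.5,(.35,-.1),(.75,.35));Q=PP[m]
  for z in np.arange(.1,.36,.02):
    q=Q[abs(Q[:,2]-z)<.01]
    if len(q): print(round(z,2),len(q),q.mean(0).round(3),q.min(0).round(3),q.max(0).round(3))
im=cv2.resize(s['img'][140:320,160:330],None,fx=4,fy=4,interpolation=cv2.INTER_CUBIC)
im2=cv2.resize(t['img'][120:240,160:400],None,fx=3.3,fy=3.3,interpolation=cv2.INTER_CUBIC)
save('c1.png',im[:600]);save('c2.png',im2)
E
```

```text
corners [[0.594, -0.255, 0.01], [0.569, -0.398, 0.007], [0.389, -0.343, 0.013], [0.426, -0.206, 0.001], [0.691, 0.021, 0.019], [0.59, -0.041, 0.014], [0.442, 0.198, 0.016], [0.551, 0.271, -0.003]]
top 169
[ 0.453 -0.28   0.148] [ 0.44  -0.314  0.082] [ 0.463 -0.239  0.2  ]
dir [0.28102704 0.95969985] hi [ 0.45167575 -0.28595143  0.18752741]
[ 0.535 -0.309  0.133] [ 0.518 -0.358  0.122] [ 0.552 -0.261  0.14 ]
dir [-0.30249067 -0.95315235] hi [ 0.53527652 -0.30940871  0.13437399]
rack 451 ((0.4919212758541107, -0.30003970861434937), (0.1509634405374527, 0.11523323506116867), 72.87399291992188)
base 2874 ((0.565497636795044, 0.11498183012008667), (0.1286385953426361, 0.2871699631214142), 32.30704116821289) [[0.43439534306526184, 0.20196345448493958], [0.5878751277923584, -0.04075149446725845], [0.6965999603271484, 0.028000205755233765], [0.5431201457977295, 0.2707151472568512]]
0.1 10 [0.563 0.141 0.105] [0.472 0.111 0.102] [0.593 0.203 0.109]
0.12 21 [0.559 0.143 0.12 ] [0.471 0.112 0.111] [0.596 0.201 0.129]
0.14 21 [0.57  0.136 0.141] [0.475 0.112 0.13 ] [0.595 0.201 0.149]
0.16 79 [
[... 1536 characters left out ...]
 [0.608 0.222 0.15 ]
0.16 158 [0.536 0.163 0.162] [0.45  0.103 0.15 ] [0.608 0.221 0.17 ]
0.18 180 [0.526 0.166 0.176] [0.45  0.102 0.17 ] [0.608 0.22  0.19 ]
0.2 34 [0.46  0.203 0.2  ] [0.455 0.198 0.193] [0.466 0.21  0.209]
0.22 33 [0.461 0.202 0.22 ] [0.456 0.195 0.21 ] [0.469 0.207 0.229]
0.24 35 [0.462 0.201 0.241] [0.457 0.197 0.232] [0.468 0.206 0.25 ]
0.26 33 [0.462 0.201 0.261] [0.457 0.193 0.252] [0.468 0.205 0.27 ]
0.28 35 [0.464 0.199 0.281] [0.459 0.194 0.271] [0.47  0.204 0.29 ]
0.3 37 [0.464 0.198 0.301] [0.459 0.194 0.291] [0.47  0.203 0.31 ]
0.32 37 [0.465 0.197 0.321] [0.459 0.19  0.311] [0.472 0.2   0.33 ]
0.34 52 [0.465 0.196 0.342] [0.458 0.188 0.331] [0.474 0.202 0.35 ]
```

View pics/c1.png

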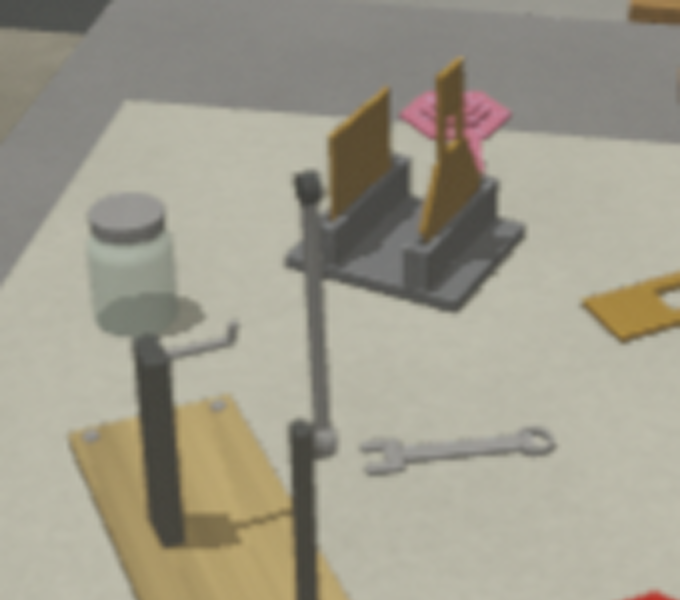

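```bash
python3 - <<'E'
from h import *
print([(a,) for a in dir(bot) if not a.startswith('__')], bot.tip_reach)
R=np.array(read_state()['tool_rot']);p=np.array(read_state()['tool_pos'])
print(R.T@(np.array([.43,-.30,.33])-p))
E
```

```text
[('PlanningError',), ('tip_reach',)] 0.014
[-0.18291299 -0.28245865 -0.11416355]
```

Emit:
{"name": "carry_out", "arguments": {"moves": [[0,0,0,-0.06,0,0,0],[0,0,0,-0.11,0,0,0],[0,-0.03,-0.05,-0.114,0,0,0],[0,-0.06,-0.1,-0.114,0,0,0],[0,-0.09,-0.15,-0.114,0,0,0],[0,-0.12,-0.2,-0.114,0,0,0],[0,-0.15,-0.24,-0.114,0,0,0],[0,-0.183,-0.282,-0.114,0,0,0],[0,-0.183,-0.282,-0.114,0,0,0]]}}

```text
time: 1.27
tool_pos: [0.4322, -0.295, 0.3299]
tool_rot: [[0.391, -0.92, 0.001], [-0.92, -0.391, 0.004], [-0.003, -0.002, -1.0]]
force: [0.0, -0.5, -0.6]
opening: 0.0885
```

```bash
cat > look.py <<'E'
from h import *
import pickle,sys
st=read_state();s=snapshot('wrist');pickle.dump((s,st),open(sys.argv[1]+'.pkl','wb'))
save(sys.argv[1]+'.png',s['img'],1.2);print(st['time'],st['tool_pos'],st['joint_pos'].round(3),st['force'].round(1),st['opening'])
E
python3 look.py w1
```

```text
1.275 [ 0.43217511 -0.29504759  0.32991437] [ 0.679  0.428 -0.254  1.702  0.118  1.028 -0.782] [ 0.  -0.5 -0.6] 0.0884629976710084
```

View pics/w1.png

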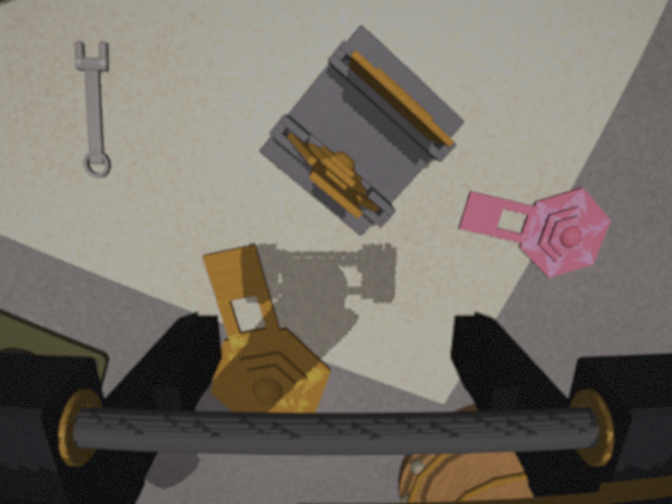

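The close view confirms the choice: the hex plate's lug is at about (340,195) px, and its stepped boss at (343,165) faces the square plate, roughly world +x. The pink and yellow hexagons lie flat. Next is the lug position, then the move above it.

```bash
cat > lug.py <<'E'
from h import *
import pickle,sys
s,st=pickle.load(open(sys.argv[1]+'.pkl','rb'));uv,P=cloud(s,st);c=s['img'][uv[:,1],uv[:,0]].astype(int)
m=(P[:,2]>.165)&(P[:,2]<.21)&(np.hypot(P[:,0]-.45,P[:,1]+.28)<.06)&(c[:,0]>c[:,2]+30)
q=P[m];print(len(q),q.mean(0).round(4),q.min(0).round(4),q.max(0).round(4))
for lo,hi in((.165,.185),(.185,.21)):
  k=q[(q[:,2]>lo)&(q[:,2]<hi)]
  if len(k)>5:
    (cx,cy),(w,h),a=cv2.minAreaRect(k[:,:2].astype(np.float32));print(lo,len(k),(cx,cy),w,h,a,k.mean(0))
t=q[q[:,2]>q[:,2].max()-.006];print('top',t.mean(0),cv2.fitLine(t[:,:2].astype(np.float32),2,0,.01,.01).ravel())
m=(P[:,2]>.05)&(P[:,2]<.06)&(np.hypot(P[:,0]-.49,P[:,1]+.3)<.13)&(abs(c[:,0]-c[:,2])<30)
print('rack',cv2.minAreaRect(P[m][:,:2].astype(np.float32)))
E
python3 lug.py w1
```

```text
563 [ 0.4542 -0.2846  0.1901] [ 0.4442 -0.3072  0.1651] [ 0.4619 -0.2625  0.1969]
0.165 120 (0.45557281374931335, -0.284845232963562) 0.044568851590156555 0.003453729674220085 76.9625015258789 [ 0.45576828 -0.2844636   0.17522864]
0.185 443 (0.4531990587711334, -0.28488022089004517) 0.045724593102931976 0.0061981347389519215 72.59039306640625 [ 0.45375252 -0.28463267  0.19413037]
top [ 0.45347016 -0.2848061   0.19479919] [ 0.29762787  0.954682    0.45347017 -0.2848061 ]
rack ((0.49108821153640747, -0.29711320996284485), (0.15063288807868958, 0.11445953696966171), 72.33695983886719)
```

```bash
cat > go.py <<'E'
from h import *
from scipy.spatial.transform import Rotation as Ro
import sys
x,y,z,yaw=map(float,sys.argv[1:5]);a=np.radians(yaw)
st=read_state();R=np.array(st['tool_rot']);p=np.array(st['tool_pos'])
X=np.array([np.cos(a),np.sin(a),0]);Z=np.array([0,0,-1.]);T=np.c_[X,np.cross(Z,X),Z]
print('shift',(R.T@(np.array([x,y,z])-p)).round(4),'rot',Ro.from_matrix(R.T@T).as_rotvec().round(4),'yaw now',np.degrees(np.arctan2(R[1,0],R[0,0])).round(1),'q',st['joint_pos'].round(2),'t',st['time'],'F',st['force'].round(1))
E
python3 go.py .4533 -.2849 .235 -17.4
```

```text
shift [-0.0032 -0.0263  0.0948] rot [-8.000e-04  1.800e-03 -8.696e-01] yaw now -67.2 q [ 0.68  0.43 -0.25  1.7   0.12  1.03 -0.78] t 1.325 F [-0.2 -1.3 -0.2]
```

Emit:
{"name": "carry_out", "arguments": {"moves": [[0,-0.003,-0.026,0.03,0,0,-0.18],[0,-0.003,-0.026,0.06,0,0,-0.36],[0,-0.003,-0.026,0.08,0,0,-0.54],[0,-0.003,-0.026,0.095,0,0,-0.72],[0,-0.003,-0.026,0.095,0,0,-0.87],[0,-0.003,-0.026,0.095,0,0,-0.87],[0,-0.003,-0.026,0.095,0,0,-0.87]]}}

```text
time: 2.2
tool_pos: [0.4527, -0.2863, 0.2348]
tool_rot: [[0.953, -0.303, -0.001], [-0.303, -0.953, 0.001], [-0.001, -0.001, -1.0]]
force: [0.1, 0.2, -0.1]
opening: 0.0882
```

```bash
python3 look.py w2; python3 lug.py w2;python3 go.py .4533 -.2849 .177 -17.4
```

```text
2.2 [ 0.45269737 -0.28630763  0.23482743] [ 0.766  0.575 -0.465  1.803  0.332  0.843 -0.166] [ 0.1  0.2 -0.1] 0.08820691951269316
797 [ 0.4541 -0.2804  0.1925] [ 0.4438 -0.3068  0.1654] [ 0.4625 -0.2619  0.1976]
0.165 90 (0.4542398154735565, -0.2792263329029083) 0.035431843250989914 0.005874019116163254 72.37234497070312 [ 0.45732022 -0.26736843  0.17630801]
0.185 707 (0.4528915286064148, -0.284429132938385) 0.04605581611394882 0.006150488741695881 72.12356567382812 [ 0.4536642  -0.28211222  0.19460261]
top [ 0.45345511 -0.28305817  0.19500463] [ 0.30211744  0.95327073  0.45345512 -0.28305817]
rack ((0.49144691228866577, -0.2972535192966461), (0.14991018176078796, 0.11463114619255066), 72.5401382446289)
shift [ 0.0001 -0.0011  0.0579] rot [-0.0009  0.0009 -0.0029] yaw now -17.6 q [ 0.77  0.57 -0.47  1.8   0.33  0.84 -0.17] t 2.25 F [ 0.2 -0.3 -0.4]
```

Well aligned. Descend and grip.

Emit:
{"name": "carry_out", "arguments": {"moves": [[0,0.0,-0.001,0.03,0,0,0],[0,0.0,-0.001,0.058,0,0,0],[0.3,0.0,-0.001,0.058,0,0,0],[1,0.0,-0.001,0.058,0,0,0],[1,0.0,-0.001,0.058,0,0,0],[1,0.0,-0.001,0.058,0,0,0],[1,0.0,-0.001,0.058,0,0,0],[1,0.0,-0.001,0.058,0,0,0]], "force": 40}}

```text
time: 3.25
tool_pos: [0.4532, -0.285, 0.1771]
tool_rot: [[0.953, -0.302, -0.0], [-0.302, -0.953, 0.001], [-0.001, -0.001, -1.0]]
force: [0.8, 0.3, 0.1]
opening: 0.0303
```

Emit:
{"name": "carry_out", "arguments": {"moves": [[1,0,-0.001,0,0,0,0],[1,0,-0.001,0,0,0,0],[1,0,0,0,0,0,0],[1,0,0,-0.01,0,0,0]]}}

```text
time: 3.75
tool_pos: [0.4526, -0.285, 0.1868]
tool_rot: [[0.953, -0.302, -0.002], [-0.302, -0.953, 0.002], [-0.002, -0.001, -1.0]]
force: [0.2, -0.6, 0.3]
opening: 0.0002
```

Opening reads 0.2 mm rather than 6 mm, so I probably missed; looking.

```bash
python3 look.py w3; python3 - <<'E'
from h import *
s=snapshot('side');c=proj(s,[.47,-.28,.15])[0].astype(int);print(c)
save('s3.png',cv2.resize(s['img'][c[1]-60:c[1]+50,c[0]-60:c[0]+60],None,fx=5,fy=5,interpolation=cv2.INTER_CUBIC))
E
```

```text
3.75 [ 0.4525744  -0.28495013  0.18684918] [ 0.74   0.637 -0.432  1.86   0.382  0.729 -0.213] [ 0.2 -0.6  0.3] 0.00015103684801977328
[266 168]
```

View pics/s3.png

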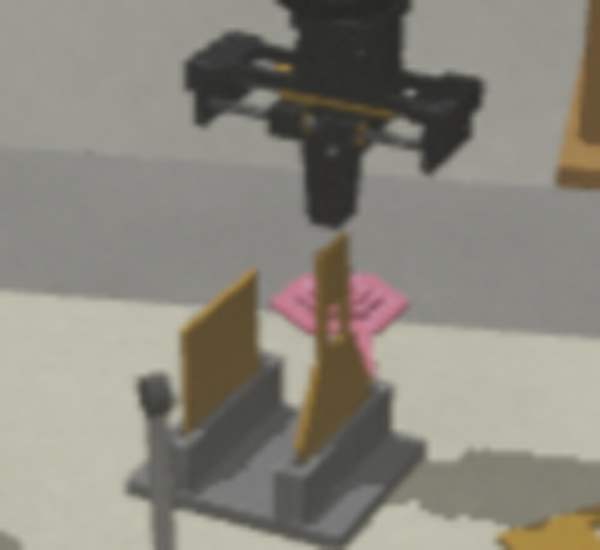

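The fingers are shut just above the lug and the plate is undisturbed. I'll measure the true fingertip height.

```bash
python3 - <<'E'
from h import *
import pickle
st=read_state();print(st['tool_pos'])
s=snapshot('side');c=np.array([206,108])
for v in range(140,165,3): 
  u=206+66; print(u,v,pts(s,[[u,v]]).round(4), s['img'][v,u])
print('proj tip',proj(s,np.array(st['tool_pos'])-[0,0,.014]),'lug',proj(s,[.4533,-.2849,.195]))
t=snapshot('top');uv,P=cloud(t);m=(np.hypot(P[:,0]-.4533,P[:,1]+.2849)<.03)&(P[:,2]>.1);print(P[m].round(3)[:5],m.sum())
w,sw=pickle.load(open('w3.pkl','rb'));print('wrist tip px',proj(w,np.array(sw['tool_pos'])-[0,0,.014],sw)*1.2,'lug',proj(w,[.4533,-.2849,.195],sw)*1.2)
E
```

```text
[ 0.45401507 -0.28537036  0.18826298]
272 140 [[ 0.4522 -0.2789  0.2586]] [48 48 45]
272 143 [[ 0.4519 -0.2778  0.2484]] [48 48 45]
272 146 [[ 0.4519 -0.2785  0.2373]] [48 47 45]
272 149 [[ 0.4518 -0.2788  0.2264]] [49 48 45]
272 152 [[ 0.4513 -0.2765  0.2165]] [50 50 46]
272 155 [[ 0.5112 -0.7053  0.0013]] [132 126 115]
272 158 [[ 0.4514 -0.2796  0.193 ]] [97 78 47]
272 161 [[ 0.4508 -0.276   0.1836]] [92 75 45]
272 164 [[ 0.4513 -0.2807  0.17  ]] [92 76 47]
proj tip [[271.42574227 162.21364246]] lug [[271.6902776  156.75252212]]
[[ 0.481 -0.273  0.566]
 [ 0.48  -0.275  0.569]
 [ 0.481 -0.277  0.566]
 [ 0.481 -0.279  0.566]
 [ 0.481 -0.281  0.568]] 710
wrist tip px [[336.59612368 297.41896161]] lug [[338.22942672 319.26570051]]
```

View pics/w3.png

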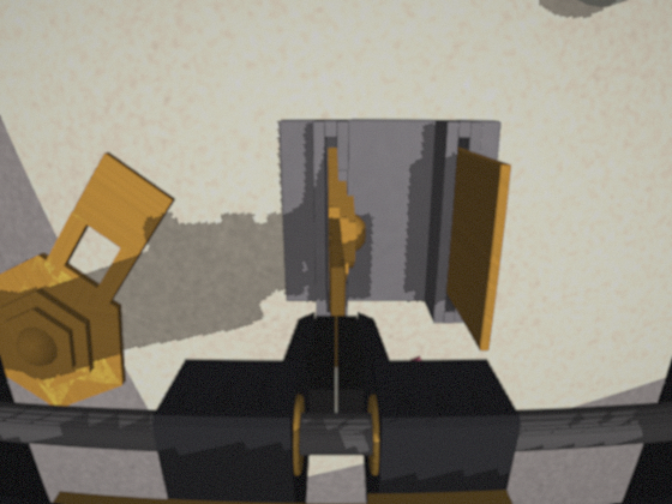

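```bash
python3 - <<'E'
from h import *
import pickle
for n in('w1','w2','w3'):
  s,st=pickle.load(open(n+'.pkl','rb'));uv,P=cloud(s,st)
  R=np.array(st['tool_rot']);q=(P-st['tool_pos'])@R
  m=(abs(q[:,0])<.075)&(abs(q[:,1])<.02)&(q[:,2]>-.15)&(q[:,2]<.03);q=q[m]
  c=s['img'][uv[m][:,1],uv[m][:,0]].astype(int); d=(c.sum(1)<150);q=q[d]
  print(n,len(q),q[:,2].max(),np.percentile(q[:,2],[90,95,99]).round(3))
  k=q[q[:,2]>np.percentile(q[:,2],97)];print(k.min(0).round(4),k.max(0).round(4))
E
```

```text
w1 18427 -0.022482431042947094 [-0.04  -0.033 -0.026]
[-0.0577 -0.0109 -0.0295] [ 0.0557  0.0086 -0.0225]
w2 18036 -0.02220416959745654 [-0.039 -0.033 -0.026]
[-0.0568 -0.0114 -0.0294] [ 0.0558  0.0078 -0.0222]
w3 8018 -0.02172823050923292 [-0.036 -0.031 -0.026]
[-0.0127 -0.0115 -0.0288] [ 0.0113 -0.0086 -0.0217]
```

Both the wrist and side depth put the real fingertips 22 mm *behind* the reported TCP, open or shut, not 14 mm ahead as the text says. I'll go by the measurement: the TCP has to be at z≈0.141 to put the tips 32 mm below the lug edge.

Emit:
{"name": "carry_out", "arguments": {"moves": [[0.3,0,0,0,0,0,0],[0.3,0,0,0,0,0,0],[0.3,0,0,0,0,0,0],[0.3,0,0,0,0,0,0],[0.3,0,0,0,0,0,0],[0.3,0,0,0.02,0,0,0],[0.3,0,0,0.046,0,0,0],[0.3,0,0,0.046,0,0,0]]}}

```text
time: 4.95
tool_pos: [0.4522, -0.2846, 0.1402]
tool_rot: [[0.953, -0.302, -0.003], [-0.302, -0.953, 0.002], [-0.004, -0.001, -1.0]]
force: [0.7, -0.4, -0.4]
opening: 0.0618
```

```bash
python3 go.py .4533 -.2849 .141 -17.6
```

```text
shift [ 0.0011 -0.0001 -0.0008] rot [-0.0011  0.0035  0.0006] yaw now -17.6 q [ 0.71  0.7  -0.39  1.9   0.43  0.62 -0.26] t 4.95 F [ 0.7 -0.4 -0.4]
```

Emit:
{"name": "carry_out", "arguments": {"moves": [[1,0.001,0,-0.001,0,0.003,0],[1,0.001,0,-0.001,0,0.003,0],[1,0.001,0,-0.001,0,0.003,0],[1,0.001,0,-0.001,0,0.003,0],[1,0.001,0,-0.001,0,0.003,0],[1,0.001,0,-0.001,0,0.003,0],[1,0.001,0,-0.001,0,0.003,0],[1,0.001,0,-0.001,0,0.003,0]], "force": 40}}

```text
time: 5.95
tool_pos: [0.4525, -0.2848, 0.1413]
tool_rot: [[0.953, -0.302, -0.001], [-0.302, -0.953, 0.001], [-0.002, -0.001, -1.0]]
force: [-1.5, 0.3, 4.1]
opening: 0.0055
```

Gripped (opening 5.5 mm). Lift straight up.

Emit:
{"name": "carry_out", "arguments": {"moves": [[1,0,0,-0.02,0,0,0],[1,0,0,-0.05,0,0,0],[1,0,0,-0.08,0,0,0],[1,0,0,-0.11,0,0,0],[1,0,0,-0.11,0,0,0]]}}

```text
time: 6.58
tool_pos: [0.4543, -0.2855, 0.2525]
tool_rot: [[0.953, -0.302, 0.003], [-0.302, -0.953, -0.001], [0.003, -0.0, -1.0]]
force: [0.5, 0.0, -3.6]
opening: 0.0056
```

```bash
python3 go.py .46 -.1 .26 -100
```

```text
shift [-0.0506 -0.1786 -0.0075] rot [-0.0027 -0.0024  1.4386] yaw now -17.6 q [ 0.77  0.55 -0.48  1.78  0.32  0.88 -0.16] t 6.575 F [ 0.5  0.  -3.6]
```

Emit:
{"name": "carry_out", "arguments": {"moves": [[1,-0.01,-0.03,-0.008,0,0,0.18],[1,-0.02,-0.06,-0.008,0,0,0.36],[1,-0.03,-0.09,-0.008,0,0,0.54],[1,-0.04,-0.12,-0.008,0,0,0.72],[1,-0.045,-0.15,-0.008,0,0,0.9],[1,-0.05,-0.178,-0.008,0,0,1.08],[1,-0.05,-0.178,-0.008,0,0,1.26],[1,-0.05,-0.178,-0.008,0,0,1.44],[1,-0.05,-0.178,-0.008,0,0,1.44]]}}

```text
time: 7.7
tool_pos: [0.4597, -0.1006, 0.259]
tool_rot: [[-0.173, -0.985, 0.001], [-0.985, 0.173, -0.001], [0.001, -0.001, -1.0]]
force: [-0.6, -0.4, -3.2]
opening: 0.0058
```

```bash
python3 go.py .475 .04 .26 -147.8
```

```text
shift [-0.1412  0.0092 -0.0011] rot [-1.300e-03 -6.000e-04  8.351e-01] yaw now -100.0 q [ 0.17  0.43 -0.08  1.96  0.05  0.75 -1.68] t 7.7 F [-0.6 -0.4 -3.2]
```

Emit:
{"name": "carry_out", "arguments": {"moves": [[1,-0.03,0.002,-0.001,0,0,0.18],[1,-0.06,0.004,-0.001,0,0,0.36],[1,-0.09,0.006,-0.001,0,0,0.54],[1,-0.12,0.008,-0.001,0,0,0.7],[1,-0.141,0.009,-0.001,0,0,0.83],[1,-0.141,0.009,-0.001,0,0,0.83],[1,-0.141,0.009,-0.001,0,0,0.83]]}}

```text
time: 8.57
tool_pos: [0.4747, 0.0385, 0.2594]
tool_rot: [[-0.842, -0.539, -0.0], [-0.539, 0.842, -0.002], [0.002, -0.002, -1.0]]
force: [0.4, 0.1, -3.6]
opening: 0.0056
```

```bash
python3 go.py .49 .068 .19 -147.8;python3 look.py w4
```

```text
shift [-0.0289  0.0168  0.0693] rot [-0.0018 -0.0016  0.0072] yaw now -147.4 q [-0.29  0.44  0.16  1.95 -0.1   0.76 -2.64] t 8.575 F [ 0.4  0.1 -3.6]
8.575 [0.47470919 0.03845944 0.25938228] [-0.29   0.439  0.165  1.954 -0.098  0.757 -2.641] [ 0.4  0.1 -3.6] 0.005602104021020113
```

```bash
python3 - <<'E'
from h import *
import pickle
S,_=pickle.load(open('s0.pkl','rb'))
a=np.radians(32.2);xs=np.array([np.cos(a),np.sin(a),0]);ys=np.array([-xs[1],xs[0],0]);O=np.array([.583,.127,0])
B=np.c_[xs,ys,[0,0,1]]
for n in('top','side'):
  uv,P=cloud(S[n]);q=(P-O)@B
  m=(q[:,0]>-.07)&(q[:,0]<-.005)&(abs(q[:,1])<.025)&(q[:,2]>.13)&(q[:,2]<.2);h=q[m]
  for x in np.arange(-.065,0,.01):
    k=h[abs(h[:,0]-x)<.005]
    if len(k):print(n,round(x,3),len(k),k.mean(0).round(4),k.min(0).round(4),k.max(0).round(4))
  m=(abs(q[:,0])<.04)&(abs(q[:,1])<.04)&(q[:,2]>.1)&(q[:,2]<.18);h=q[m];print('post',h.min(0).round(3),h.max(0).round(3))
  m=(q[:,2]>.2)&(q[:,2]<.345)&(abs(q[:,0])<.1)&(q[:,1]>.05)&(q[:,1]<.2);h=q[m];print('keeper',h.mean(0).round(4),cv2.fitLine(h.astype(np.float32),2,0,.01,.01).ravel().round(3))
# plate in hand
st=read_state();R=np.array(st['tool_rot'])
for n in('side','top'):
  s=snapshot(n);uv,P=cloud(s);c=s['img'][uv[:,1],uv[:,0]].astype(int);q=(P-st['tool_pos'])@R
  m=(c[:,0]>c[:,2]+25)&(abs(q[:,0])<.05)&(abs(q[:,1])<.09)&(q[:,2]>-.07)&(q[:,2]<.16);k=q[m]
  if m.sum():print(n,m.sum(),np.percentile(k,[1,99],0).round(4));
  if n=='side': save('s4.png',cv2.resize(s['img'][100:310,150:330],None,fx=2.8,fy=2.8))
E
```

```text
top -0.045 8 [-0.0447 -0.0015  0.1736] [-0.0496 -0.0047  0.1657] [-0.0403  0.0018  0.1824]
top -0.035 7 [-0.0352 -0.0023  0.1683] [-0.038  -0.0052  0.1664] [-0.0328  0.0013  0.1722]
top -0.025 9 [-0.0263 -0.0008  0.1665] [-0.03   -0.0047  0.1625] [-0.0228  0.0024  0.1704]
top -0.015 10 [-0.0159 -0.0014  0.1666] [-0.0199 -0.0051  0.1634] [-0.0116  0.0024  0.169 ]
top -0.005 5 [-0.0077 -0.0017  0.1663] [-0.0099 -0.0046  0.1631] [-0.0068  0.002   0.1709]
post [-0.038 -0.019  0.102] [0.019 0.016 0.177]
keeper [-0.0671  0.1178  0.2819] [ 0.008 -0.068  0.998 -0.067  0.118  0.282]
side -0.045 21 [-0.0457  0.0029  0.1742] [-0.0499 -0.0003  0.1635] [-0.0401  0.0073  0.1836]
side -0.035 10 [-0.0349  0.0023  0.1689] [-0.0389 -0.0012  0.1616] [-0.03    0.005   0.1714]
side -0.025 12 [-0.025   0.0025  0.1686] [-0.0291 -0.0024  0.1657] [-0.0206  0.0065  0.1716]
side -0.015 11 [-0.015   0.0027  0.1692] [-0.0195  0.0003  0.1652] [-0.0107  0.0077  0.1725]
side -0.005 5 [-0.0077  0.0026  0.1682] [-0.0093 -0.0017  0.1654] [-0.0062  0.0067  0.1701]
post [-0.039 -0.019  0.101] [0.02  0.022 0.178]
keeper [-0.0629  0.125   0.2763] [ 0.006 -0.063  0.998 -0.063  0.125  0.276]
side 570 [[-0.0033 -0.0448 -0.0557]
 [ 0.0175  0.0554  0.1213]]
top 45 [[-0.0021 -0.056   0.0423]
 [ 0.0215  0.0093  0.0732]]
```

View pics/s4.png

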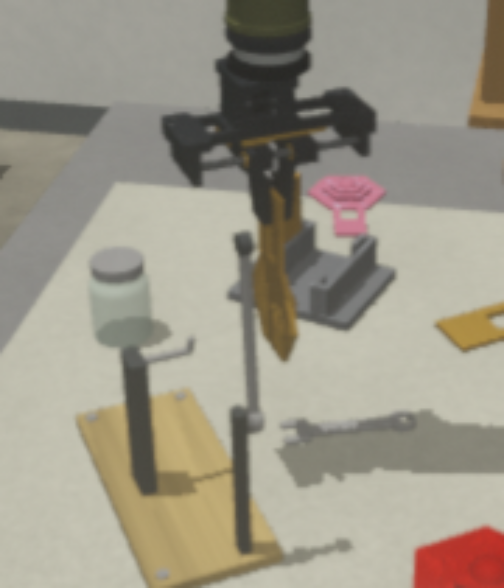

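```bash
python3 go.py .4975 .0737 .179 -147.8
```

```text
shift [-0.038   0.0179  0.0807] rot [-0.0016 -0.0005  0.0043] yaw now -147.6 q [-0.29  0.44  0.16  1.95 -0.1   0.76 -2.64] t 8.725 F [ 0.4  0.4 -3.4]
```

Emit:
{"name": "carry_out", "arguments": {"moves": [[1,-0.01,0.01,0.02,0,0,0.003],[1,-0.02,0.018,0.04,0,0,0.003],[1,-0.03,0.018,0.06,0,0,0.003],[1,-0.038,0.018,0.081,0,0,0.003],[1,-0.038,0.018,0.081,0,0,0.003],[1,-0.038,0.018,0.081,0,0,0.003]]}}

```text
time: 9.48
tool_pos: [0.4975, 0.073, 0.1793]
tool_rot: [[-0.846, -0.533, 0.001], [-0.533, 0.846, -0.002], [0.0, -0.002, -1.0]]
force: [-0.2, -0.6, -2.1]
opening: 0.0054
```

```bash
python3 go.py .5618 .1137 .179 -147.8; python3 - <<'E'
from h import *
st=read_state();R=np.array(st['tool_rot'])
s=snapshot('side');uv,P=cloud(s);c=s['img'][uv[:,1],uv[:,0]].astype(int);q=(P-st['tool_pos'])@R
m=(c[:,0]>c[:,2]+25)&(abs(q[:,0])<.05)&(abs(q[:,1])<.09)&(q[:,2]>-.07)&(q[:,2]<.14);k=q[m]
print(m.sum(),np.percentile(k,[1,99],0).round(4))
for a,b in((-.055,-.03),(-.03,0),(0,.03),(.09,.125)):
  z=k[(k[:,2]>a)&(k[:,2]<b)]
  if len(z):print(a,len(z),z.mean(0).round(4),z.min(0).round(4),z.max(0).round(4))
save('s5.png',cv2.resize(s['img'][140:310,170:310],None,fx=3.5,fy=3.5))
E
```

```text
shift [-0.0761  0.0001  0.0003] rot [-0.002  -0.0003  0.0006] yaw now -147.8 q [-0.35  0.59  0.17  1.98 -0.17  0.58 -2.64] t 9.475 F [-0.2 -0.6 -2.1]
215 [[-0.0028 -0.0481 -0.0034]
 [ 0.0179  0.0552  0.1214]]
-0.03 5 [-0.0006 -0.0142 -0.0035] [-0.0018 -0.0191 -0.0069] [ 0.0001 -0.0076 -0.0001]
0 30 [-0.0006 -0.013   0.0163] [-0.0025 -0.0267  0.0008] [ 0.0027 -0.0018  0.0292]
0.09 36 [-0.001   0.0008  0.1049] [-0.0028 -0.0396  0.0901] [0.0028 0.0451 0.125 ]
```

View pics/s5.png

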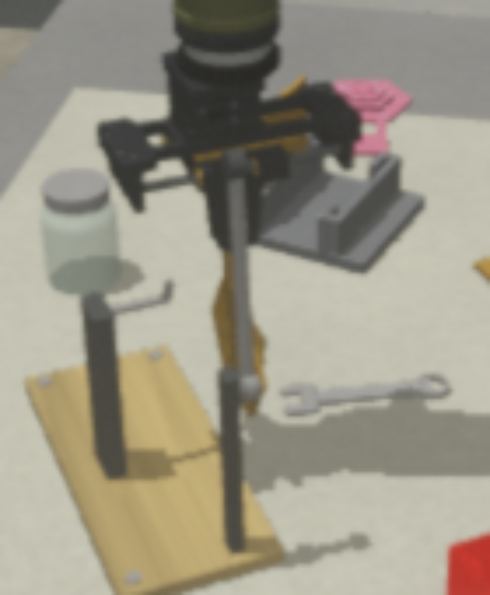

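Aligned with the hook and boss facing outward. Moving in along the hook axis.

Emit:
{"name": "carry_out", "arguments": {"moves": [[1,-0.02,0,0,0,0,0],[1,-0.035,0,0,0,0,0],[1,-0.045,0,0,0,0,0],[1,-0.055,0,0,0,0,0],[1,-0.065,0,0,0,0,0],[1,-0.075,0,0,0,0,0],[1,-0.082,0,0,0,0,0],[1,-0.082,0,0,0,0,0]]}}

```text
time: 10.52
tool_pos: [0.5674, 0.1173, 0.1794]
tool_rot: [[-0.846, -0.534, 0.002], [-0.534, 0.846, -0.002], [-0.001, -0.002, -1.0]]
force: [0.2, -0.4, -3.1]
opening: 0.0054
```

```bash
cat > hook.py <<'E'
from h import *
a=np.radians(32.2);xs=np.array([np.cos(a),np.sin(a),0]);ys=np.array([-xs[1],xs[0],0]);O=np.array([.583,.127,0]);B=np.c_[xs,ys,[0,0,1]]
st=read_state();print('tcp stand',((st['tool_pos']-O)@B).round(4),'t',st['time'],'F',(st['force']@B).round(1))
for n in('side','top'):
  s=snapshot(n);uv,P=cloud(s);c=s['img'][uv[:,1],uv[:,0]].astype(int);q=(P-O)@B
  m=(c[:,0]>c[:,2]+25)&(abs(q[:,0]+.03)<.06)&(abs(q[:,1])<.09)&(q[:,2]>.025)&(q[:,2]<.25);k=q[m]
  print(n,m.sum())
  for z0 in np.arange(.02,.24,.02):
    z=k[(k[:,2]>=z0)&(k[:,2]<z0+.02)]
    if len(z)>2:print(round(z0,2),len(z),np.median(z,0).round(4),z.min(0).round(4),z.max(0).round(4))
E
python3 hook.py
```

```text
tcp stand [-1.840e-02  1.000e-04  1.794e-01] t 10.525 F [-0.  -0.5 -3.1]
side 538
0.02 11 [ 0.0192 -0.0043  0.0297] [ 0.0186 -0.0178  0.0251] [0.0195 0.0146 0.0384]
0.04 16 [-0.0146 -0.0016  0.0577] [-0.0176 -0.0255  0.0422] [0.0194 0.0258 0.0599]
0.06 77 [-0.0167 -0.0024  0.0702] [-0.0224 -0.0399  0.06  ] [0.0198 0.0412 0.0798]
0.08 72 [-0.0171  0.0038  0.0902] [-0.0341 -0.0477  0.0802] [0.0196 0.0552 0.1   ]
0.1 97 [-0.0174  0.0164  0.1111] [-0.042  -0.0441  0.1002] [0.0198 0.0593 0.1197]
0.12 80 [-0.0175  0.0182  0.1283] [-0.0337 -0.0405  0.1203] [0.0026 0.0493 0.1396]
0.14 57 [-0.0173  0.0202  0.15  ] [-0.0235 -0.024   0.1401] [0.0018 0.039  0.1597]
0.16 44 [-0.018   0.0141  0.1703] [-0.0236 -0.0255  0.1607] [-0.0002  0.0288  0.1798]
0.18 26 [-0.018   0.0197  0.1907] [-0.0225 -0.0188  0.1804] [-0.0161  0.0255  0.1996]
0.2 25 [-0.0176  0.0202  0.21  ] [-0.0207  0.0081  0.2003] [-0.0162  0.0254  0.2195]
0.22 32 [-0.0182  0.0173  0.233 ] [-0.0218  0.0017  0.2207] [-0.0132  0.0288  0.2371]
top 121
0.06 3 [-0.0219 -0.0374  0.0723] [-0.0226 -0.0417  0.0713] [-0.0217 -0.033   0.0777]
0.08 12 [-0.0224 -0.0411  0.0917] [-0.0287 -0.056   0.0877] [-0.0209  0.05    0.0998]
0.1 45 [-0.0226 -0.0045  0.1104] [-0.035  -0.0574  0.101 ] [-0.016   0.0557  0.1199]
0.12 56 [-0.0251  0.0054  0.129 ] [-0.0337 -0.0493  0.1203] [-0.0173  0.0458  0.1388]
0.14 3 [-0.022  -0.0332  0.1422] [-0.0229 -0.0362  0.142 ] [-0.0167  0.0123  0.1426]
```

No contact on the way in. Lower onto the bar.

Emit:
{"name": "carry_out", "arguments": {"moves": [[1,0,0,0.006,0,0,0],[1,0,0,0.012,0,0,0],[1,0,0,0.016,0,0,0],[1,0,0,0.018,0,0,0],[1,0,0,0.019,0,0,0],[1,0,0,0.019,0,0,0]]}}

```text
time: 11.38
tool_pos: [0.5667, 0.1166, 0.1605]
tool_rot: [[-0.846, -0.533, 0.001], [-0.533, 0.846, -0.002], [0.0, -0.002, -1.0]]
force: [-0.1, -0.1, -3.0]
opening: 0.0055
```

Emit:
{"name": "carry_out", "arguments": {"moves": [[1,0,0,0.001,0,0,0],[1,0,0,0.002,0,0,0],[1,0,0,0.002,0,0,0]]}}

```text
time: 11.75
tool_pos: [0.567, 0.1166, 0.1591]
tool_rot: [[-0.846, -0.533, 0.002], [-0.533, 0.846, -0.002], [-0.0, -0.002, -1.0]]
force: [-0.9, -0.2, 3.5]
opening: 0.0057
```

Weight is now on the hook (force reversed at z = 0.159, as expected). Release by a small opening, then go up.

Emit:
{"name": "carry_out", "arguments": {"moves": [[0.86,0,0,-0.001,0,0,0],[0.86,0,0,-0.001,0,0,0],[0.86,0,0,-0.001,0,0,0],[0.86,0,0,-0.005,0,0,0],[0.8,0,0,-0.02,0,0,0],[0.7,0,0,-0.05,0,0,0],[0.7,0,0,-0.1,0,0,0],[0.7,0,0,-0.15,0,0,0],[0.7,0,0,-0.15,0,0,0]]}}

```text
time: 12.88
tool_pos: [0.5695, 0.1169, 0.3141]
tool_rot: [[-0.846, -0.533, 0.011], [-0.533, 0.846, 0.0], [-0.01, -0.006, -1.0]]
force: [0.6, -0.2, 0.4]
opening: 0.0268
```

```bash
python3 hook.py | head -14;  python3 look.py w6
```

```text
tcp stand [-0.0168 -0.0014  0.3141] t 12.875 F [ 0.4 -0.5  0.4]
side 574
0.02 18 [ 0.0186 -0.0062  0.0337] [-0.0175 -0.0347  0.0256] [0.0197 0.0301 0.0389]
0.04 59 [-0.0129  0.0047  0.0501] [-0.0211 -0.0417  0.0403] [0.0198 0.0428 0.0599]
0.06 83 [-0.0151  0.0017  0.071 ] [-0.0369 -0.0467  0.0602] [0.0201 0.0511 0.08  ]
0.08 107 [-0.0166  0.0139  0.0902] [-0.0406 -0.0486  0.0802] [0.0193 0.0596 0.0999]
0.1 83 [-0.0169  0.0122  0.1089] [-0.0337 -0.0426  0.1007] [0.0195 0.0501 0.12  ]
0.12 61 [-0.0177  0.0113  0.1298] [-0.0232 -0.03    0.1202] [-0.0155  0.0371  0.1397]
0.14 35 [-0.0185  0.0165  0.1484] [-0.0226 -0.0201  0.1401] [0.0013 0.0251 0.1592]
0.16 39 [-0.0182  0.0151  0.1703] [-0.0237 -0.0252  0.1612] [-0.0169  0.0259  0.1799]
0.18 42 [-0.0185  0.007   0.1901] [-0.0236 -0.0199  0.1805] [-0.017   0.0263  0.1997]
0.2 47 [-0.0195  0.0079  0.2123] [-0.0238 -0.0201  0.2004] [-0.0176  0.0255  0.2166]
top 70
0.06 15 [-0.0259 -0.0358  0.0746] [-0.0393 -0.0531  0.0603] [-0.0195  0.0156  0.0789]
12.975 [0.56662324 0.11703833 0.30980179] [-0.511  0.546  0.388  1.603 -0.229  1.035 -2.637] [ 0.4  0.3 -0.3] 0.026493085046962777
```

View pics/w6.png

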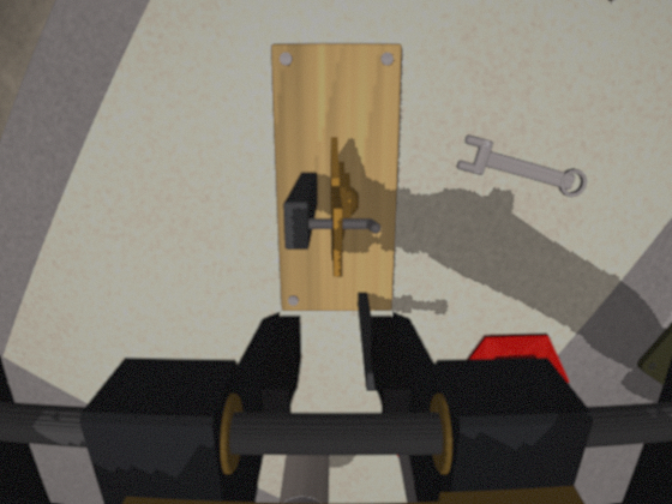

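The plate hangs at stand x = -18 mm with the boss outward (at (350,200) px), free of the gripper. Keeper angle is about 1.5 rad. Next I turn the gripper half round (away from the joint-7 limit), shut it, and go beyond the keeper on its +y side.

```bash
python3 go.py .4417 .220 .39 32.2; python3 go.py .4417 .220 .288 32.2
```

```text
shift [ 0.0502  0.1533 -0.0815] rot [ 1.000e-03 -2.400e-03 -3.141e+00] yaw now -147.8 q [-0.51  0.55  0.39  1.6  -0.23  1.04 -2.64] t 13.025 F [-0.4 -0.8  0.2]
shift [0.0502 0.1535 0.0205] rot [ 1.000e-03 -2.400e-03 -3.141e+00] yaw now -147.8 q [-0.51  0.55  0.39  1.6  -0.23  1.04 -2.64] t 13.025 F [-0.4 -0.8  0.2]
```

Emit:
{"name": "carry_out", "arguments": {"moves": [[1,0,0,-0.05,0,0,-0.1],[1,0,0,-0.08,0,0,-0.26],[1,0,0.0,-0.08,0,0,-0.44],[1,0.0,0.02,-0.08,0,0,-0.62],[1,0.0,0.04,-0.08,0,0,-0.8],[1,0.01,0.06,-0.08,0,0,-0.98],[1,0.01,0.08,-0.08,0,0,-1.16],[1,0.02,0.1,-0.08,0,0,-1.34],[1,0.03,0.12,-0.08,0,0,-1.52],[1,0.04,0.14,-0.08,0,0,-1.7],[1,0.05,0.153,-0.08,0,0,-1.88],[1,0.05,0.153,-0.08,0,0,-2.06],[1,0.05,0.153,-0.08,0,0,-2.24],[1,0.05,0.153,-0.08,0,0,-2.42],[1,0.05,0.153,-0.08,0,0,-2.6],[1,0.05,0.153,-0.08,0,0,-2.78],[1,0.05,0.153,-0.08,0,0,-2.96],[1,0.05,0.153,-0.08,0,0,-3.12],[1,0.05,0.153,-0.08,0,0,-3.14]]}}

```text
time: 15.4
tool_pos: [0.4414, 0.2194, 0.3872]
tool_rot: [[0.847, 0.532, -0.002], [0.532, -0.847, -0.003], [-0.003, 0.001, -1.0]]
force: [0.1, -0.5, -0.6]
opening: 0.0006
```

```bash
python3 go.py .4417 .220 .288 32.2;python3 go.py .4417 .220 .39 32.2; python3 hook.py | sed -n 1,12p
```

```text
shift [ 0.0009 -0.0005  0.0992] rot [ 0.0009  0.0035 -0.0015] yaw now 32.1 q [-0.29  0.34 -0.39  1.67  0.14  1.16 -0.15] t 15.4 F [ 0.1 -0.5 -0.6]
shift [ 0.0005 -0.0004 -0.0028] rot [ 0.0009  0.0035 -0.0015] yaw now 32.1 q [-0.29  0.34 -0.39  1.67  0.14  1.16 -0.15] t 15.4 F [ 0.1 -0.5 -0.6]
tcp stand [-0.0705  0.1536  0.3872] t 15.4 F [-0.1 -0.4 -0.6]
side 575
0.02 19 [ 0.0182 -0.0023  0.0365] [-0.0171 -0.0326  0.026 ] [0.0195 0.0283 0.0398]
0.04 52 [-0.0129  0.0041  0.0508] [-0.0209 -0.0402  0.0406] [0.0195 0.0422 0.0592]
0.06 86 [-0.0152  0.0043  0.0694] [-0.0374 -0.0408  0.0601] [0.0197 0.054  0.0798]
0.08 104 [-0.0163  0.0138  0.0908] [-0.0413 -0.0475  0.0801] [0.0194 0.0583 0.0994]
0.1 87 [-0.0169  0.0136  0.1085] [-0.0341 -0.0406  0.1003] [0.02   0.0491 0.1196]
0.12 62 [-0.0176  0.0092  0.1304] [-0.0229 -0.0309  0.1203] [-0.016   0.0378  0.1397]
0.14 35 [-0.0182  0.018   0.1467] [-0.0226 -0.0188  0.1404] [0.0012 0.0257 0.1575]
0.16 40 [-0.0185  0.0139  0.17  ] [-0.0237 -0.0241  0.1622] [-0.0172  0.0272  0.1798]
0.18 41 [-0.0187  0.0093  0.1906] [-0.0226 -0.0222  0.181 ] [-0.0169  0.0252  0.1999]
0.2 49 [-0.02    0.0063  0.2109] [-0.0251 -0.0209  0.2009] [-0.0178  0.027   0.2168]
```

Before sweeping, I'm checking how far the gripper body really stands behind the fingertips, since the tip offset was not as stated.

```bash
python3 - <<'E'
from h import *
st=read_state();R=np.array(st['tool_rot'])
for n in('side','wrist'):
  s=snapshot(n);uv,P=cloud(s,st);c=s['img'][uv[:,1],uv[:,0]].astype(int);q=(P-st['tool_pos'])@R
  m=(c.max(1)<110)&(abs(q[:,0])<.13)&(abs(q[:,1])<.06)&(q[:,2]>-.16)&(q[:,2]<.03);q=q[m];print(n)
  for z in np.arange(-.15,.0,.01):
    k=q[abs(q[:,2]-z)<.005]
    if len(k)>3: print(round(z,3),len(k),k.min(0)[:2].round(3),k.max(0)[:2].round(3))
E
```

```text
side
-0.15 157 [-0.04  -0.027] [0.017 0.019]
-0.14 160 [-0.042 -0.027] [0.016 0.019]
-0.13 846 [-0.093 -0.038] [0.094 0.034]
-0.12 336 [-0.09  -0.037] [0.095 0.024]
-0.11 327 [-0.091 -0.037] [0.093 0.016]
-0.1 400 [-0.084 -0.038] [0.087 0.029]
-0.09 115 [-0.085 -0.036] [0.087 0.032]
-0.08 46 [-0.018 -0.014] [0.027 0.005]
-0.07 85 [-0.017 -0.014] [0.018 0.011]
-0.06 74 [-0.016 -0.013] [0.016 0.009]
-0.05 71 [-0.017 -0.015] [0.015 0.006]
-0.04 66 [-0.014 -0.013] [0.015 0.011]
-0.03 49 [-0.012 -0.014] [0.014 0.007]
-0.02 4 [-0.012 -0.01 ] [ 0.    -0.007]
wrist
-0.12 406 [-0.057 -0.025] [ 0.057 -0.018]
-0.11 21196 [-0.066 -0.036] [ 0.067 -0.01 ]
-0.1 17238 [-0.079 -0.036] [0.079 0.006]
-0.09 4103 [-0.08  -0.036] [0.079 0.016]
-0.08 140 [-0.008 -0.012] [0.008 0.011]
-0.07 1318 [-0.01  -0.012] [0.01  0.008]
-0.06 908 [-0.016 -0.012] [ 0.016 -0.008]
-0.05 1171 [-0.016 -0.012] [ 0.016 -0.   ]
-0.04 1060 [-0.015 -0.012] [0.015 0.008]
-0.03 719 [-0.014 -0.012] [ 0.014 -0.006]
-0.02 97 [-0.009 -0.011] [ 0.01  -0.009]
```

The body begins 63 mm behind the tips, so the planned sweep clears the lug. First part of it:

Emit:
{"name": "carry_out", "arguments": {"moves": [[1,0,0,0.05,0,0,0],[1,0,0,0.096,0,0,0],[1,0,0,0.096,0,0,0],[1,0,0.01,0.094,0,0,0],[1,0,0.02,0.094,0,0,0],[1,0,0.034,0.097,0,0,0],[1,0,0.049,0.1,0,0,0],[1,0,0.063,0.106,0,0,0],[1,0,0.076,0.112,0,0,0],[1,0,0.087,0.121,0,0,0],[1,0,0.098,0.131,0,0,0],[1,0,0.098,0.131,0,0,0]]}}

```text
time: 17.1
tool_pos: [0.4935, 0.135, 0.256]
tool_rot: [[0.849, 0.529, -0.003], [0.529, -0.849, -0.003], [-0.004, 0.001, -1.0]]
force: [-0.3, -0.4, 0.4]
opening: 0.0006
```

```bash
cat > keep.py <<'E'
from h import *
a=np.radians(32.2);xs=np.array([np.cos(a),np.sin(a),0]);ys=np.array([-xs[1],xs[0],0]);O=np.array([.583,.127,0]);B=np.c_[xs,ys,[0,0,1]]
st=read_state();print('tcp stand',((st['tool_pos']-O)@B).round(4),'t',st['time'],'F',(st['force']@B).round(1))
for n in('side','top'):
  s=snapshot(n);uv,P=cloud(s);c=s['img'][uv[:,1],uv[:,0]].astype(int);q=(P-O)@B
  d=np.hypot(q[:,1]-.128,q[:,2]-.165)
  m=(abs(q[:,0]+.065)<.009)&(d>.03)&(d<.19)&(q[:,2]>.14)&(c.max(1)-c.min(1)<25)&(q[:,1]<.15)&(c.max(1)>70)
  k=q[m];ang=np.arctan2(k[:,2]-.165,.128-k[:,1]);print(n,m.sum(),'angle med',np.median(ang).round(3) if m.any() else None,np.percentile(ang,[10,90]).round(3) if m.any() else '')
E
python3 keep.py
```

```text
tcp stand [-0.0714  0.0545  0.256 ] t 17.1 F [-0.5 -0.2  0.4]
side 220 angle med 0.947 [0.888 1.036]
top 1 angle med 0.931 [0.931 0.931]
```

Keeper is following (0.92 rad). Finish the swing.

Emit:
{"name": "carry_out", "arguments": {"moves": [[1,0,0.008,0.011,0,0,0],[1,0,0.016,0.021,0,0,0],[1,0,0.022,0.033,0,0,0],[1,0,0.027,0.045,0,0,0],[1,0,0.029,0.058,0,0,0],[1,0,0.029,0.072,0,0,0],[1,0,0.026,0.09,0,0,0],[1,0,0.024,0.098,0,0,0],[1,0,0.022,0.107,0,0,0],[1,0,0.022,0.109,0,0,0],[1,0,0.022,0.109,0,0,0]]}}

```text
time: 18.58
tool_pos: [0.505, 0.1179, 0.1488]
tool_rot: [[0.847, 0.531, -0.001], [0.531, -0.847, -0.002], [-0.002, 0.001, -1.0]]
force: [-1.3, -1.3, 8.4]
opening: 0.0005
```

```bash
python3 keep.py
```

```text
tcp stand [-0.0708  0.0339  0.1488] t 18.575 F [-1.8 -0.4  8.4]
side 171 angle med 0.07 [0.016 0.941]
top 47 angle med 0.031 [-0.006  0.048]
```

8.4 N, so it is on its stop. A touch more to be sure, then withdraw upward.

Emit:
{"name": "carry_out", "arguments": {"moves": [[1,0,0,0.002,0,0,0],[1,0,0,0.002,0,0,0],[1,0,0,-0.02,0,0,0],[1,0,0,-0.08,0,0,0],[1,-0.03,0,-0.14,0,0,0],[1,-0.06,0,-0.18,0,0,0],[1,-0.09,0,-0.18,0,0,0],[1,-0.12,0,-0.18,0,0,0],[1,-0.12,0,-0.18,0,0,0],[1,-0.12,0,-0.18,0,0,0]]}}

```text
time: 19.92
tool_pos: [0.4043, 0.0552, 0.3292]
tool_rot: [[0.847, 0.531, 0.001], [0.531, -0.847, -0.001], [-0.0, 0.001, -1.0]]
force: [0.5, 0.1, 0.0]
opening: 0.0001
```

```bash
python3 keep.py; python3 hook.py; python3 - <<'E'
from h import *
s=snapshot('side');a=cv2.resize(s['img'][170:320,160:320],None,fx=3.5,fy=3.5)
t=snapshot('top');b=cv2.resize(t['img'][110:260,90:420],(400,182))
im=np.zeros((590,562,3),np.uint8);im[:525,:560]=a
save('s7.png',a);save('t7.png',b)
E
```

```text
tcp stand [-0.1895  0.0345  0.3292] t 19.925 F [ 0.5 -0.2  0. ]
side 166 angle med 0.062 [0.017 0.155]
top 58 angle med 0.035 [0.005 0.057]
tcp stand [-0.1893  0.0346  0.329 ] t 20.025 F [ 0.2  0.4 -0.8]
side 570
0.02 20 [ 0.0027 -0.0048  0.0348] [-0.0177 -0.0343  0.0258] [0.0196 0.0293 0.04  ]
0.04 53 [-0.0128  0.0061  0.0514] [-0.0218 -0.039   0.0415] [0.0193 0.0429 0.0598]
0.06 87 [-0.015   0.0066  0.0699] [-0.037  -0.0429  0.0604] [0.02   0.0531 0.08  ]
0.08 105 [-0.0165  0.0144  0.0897] [-0.0412 -0.0439  0.08  ] [0.0199 0.058  0.0999]
0.1 84 [-0.0171  0.0136  0.1079] [-0.0338 -0.0444  0.1002] [0.02   0.0474 0.12  ]
0.12 62 [-0.0177  0.0114  0.1308] [-0.0232 -0.0316  0.1204] [-0.016  0.041  0.14 ]
0.14 34 [-0.0186  0.0172  0.1479] [-0.0228 -0.0145  0.1401] [0.0016 0.0237 0.159 ]
0.16 37 [-0.0182  0.0143  0.17  ] [-0.0238 -0.0245  0.1604] [-0.017   0.0263  0.1792]
0.18 38 [-0.0188  0.0065  0.1894] [-0.0222 -0.0236  0.1804] [-0.0178  0.0271  0.1989]
0.2 50 [-0.0195  0.0093  0.2115] [-0.0247 -0.0232  0.2001] [-0.0177  0.0264  0.2162]
top 214
0.06 12 [-0.0205 -0.0409  0.0738] [-0.0308 -0.0531  0.0607] [-0.0196 -0.0211  0.0796]
0.08 45 [-0.0293 -0.0219  0.0923] [-0.0388 -0.0589  0.0801] [-0.0002  0.0055  0.0992]
0.1 46 [-0.0224 -0.0205  0.1092] [-0.0316 -0.0506  0.1005] [-0.0164 -0.0049  0.1199]
0.12 22 [-0.0211 -0.0215  0.1306] [-0.0229 -0.0357  0.1213] [-0.0157 -0.0049  0.1393]
0.14 14 [-0.02   -0.0142  0.1475] [-0.0698 -0.0485  0.1402] [0.0015 0.0141 0.1588]
0.16 15 [-0.0593 -0.0508  0.1669] [-0.0696 -0.0584  0.1606] [-0.0044  0.0004  0.1741]
0.18 11 [-0.0227 -0.0153  0.1945] [-0.0238 -0.024   0.1838] [-0.022   0.0052  0.1986]
0.2 47 [-0.0218 -0.0019  0.2116] [-0.0239 -0.0232  0.2009] [-0.0176  0.0221  0.2164]
```

View pics/s7.png

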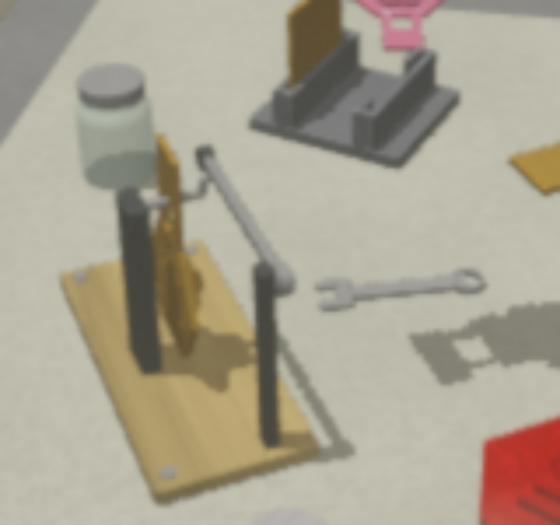

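The plate hangs on the hook with the boss outward, and the keeper lies across the front. A line fit of the arm will give its slope.

```bash
cat >> keep.py <<'E'
  k=k[(k[:,2]>.15)&(k[:,2]<.19)&(k[:,1]>-.03)&(k[:,1]<.1)]
  for lo in np.arange(-.03,.1,.02):
    z=k[(k[:,1]>=lo)&(k[:,1]<lo+.02)]
    if len(z)>1:print(round(lo,2),len(z),'topz',z[:,2].max().round(4),'med',np.median(z[:,2]).round(4))
  l=cv2.fitLine(k[:,1:].astype(np.float32),cv2.DIST_HUBER,0,.01,.01).ravel();print('slope',-l[1]/l[0])
E
python3 keep.py
```

```text
tcp stand [-0.19    0.0345  0.3288] t 20.225 F [-0.3 -0.2  0.3]
side 165 angle med 0.06 [0.014 0.137]
-0.03 20 topz 0.1736 med 0.1716
-0.01 18 topz 0.1743 med 0.1714
0.01 21 topz 0.1765 med 0.1723
0.03 21 topz 0.1744 med 0.1717
0.05 20 topz 0.1748 med 0.1712
0.07 22 topz 0.1739 med 0.1709
0.09 9 topz 0.1737 med 0.1724
slope 0.00040145396
top 58 angle med 0.028 [0.008 0.045]
-0.03 25 topz 0.1731 med 0.1687
-0.01 19 topz 0.1723 med 0.1688
slope 0.03282002
```

```bash
python3 -c "
from bench import hand_in;print(hand_in())"
```

```text
the job is handed in; nothing more can be done
None
```

The hexagonal plate is hanging by its eye on the hook with its stepped face outward. The keeper arm is fully down in front of it, and I handed the job in at about 20 s of the 69 s allowed.

**Last checks**
- **Plate:** it hangs freely about 18 mm out from the post. Its top edge is at about z = 0.215 m, against 0.213 m expected.
- **Keeper:** it pushed back with 8.4 N at the bottom, so it is on its stop. In the side view it is level, with a slope of about 0.000 and its top surface at 0.1715 m, against 0.171 m expected.
- **Robot and bystanders:** the gripper is clear, with the wrist force near zero. The rectangular plate, jar and wrench look unmoved in the last side picture. The can was mostly outside that picture; nothing I did went near it.

**What failed or disagreed**
- **Missed first grasp:** the fingers closed just above the lug. The cameras showed the fingertips 22 mm behind the reported TCP, not 14 mm ahead as the text says. Nothing was disturbed, and I used the measured offset from then on.
- **Keeper in the top view:** the few points there gave a slope of 0.03 rad. I relied on the side view and the force against the stop instead.

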